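# Find the deep bore of a flacon cap on a gauge pin and hold it bore-up

## Task

Find the deep bore of the square wooden flacon cap by feel: the two ends look alike, but only one lets the cap go most of its bore depth onto the level pin of the gauge stand, while the other stops after a few millimetres. Slide the bore well onto the pin without forcing it, draw the cap off again, turn it so that the bore looks straight up, and finish while still holding it like that in the gripper, lifted well clear of the worktop (a hand's breadth or more under it) and well away from the gauge, ready for its liner. Leave the flacon, the jar and the bottle beside the work where they stand.

Things in the scene. Friction and masses are not known exactly. Their poses are not given: they have to be found in the camera images.
- cap: loose square over-cap of plain brown wood with a thin metal line round it near each end, 34 x 34 x 60 mm, about 0.06 kg, lying on a long side at the start, pointing any way. Origin in its middle; z axis along its length, out of the deep-bore end. Both ends have a central round opening of 18 mm diameter: at +z a flat-bottomed blind bore 28 mm deep, at -z only a recess 5 mm deep
- bore_mouth (a point): centre of the mouth of the deep bore, 30 mm from the cap's middle along +z
- recess_mouth (a point): centre of the mouth of the shallow recess, 30 mm from the cap's middle along -z
- gauge: fixed stand; origin on the worktop under its post. Base plate 70 mm wide, 10 high, from 30 mm on the -x side to 50 on the +x side; post 18 mm thick, 30 wide, top at 86. A level steel pin, 12 mm diameter, points along -x (roughly to the robot): axis 70 mm up, end 43 mm from the origin, 31 mm clear before a 20 mm collar; pushed end-on it springs in by up to 8 mm (2 to 11 N)
- pin_tip (a point): centre of the free end of the pin (moves with it); at rest 43 mm from the gauge's origin along its -x, 70 mm above the worktop
- flacon: bystander: black square spray flacon, 30 x 30 x 92 mm, standing loose to the left; origin under its middle
- jar: bystander: low round amber jar with black lid, 52 mm diameter, 45 mm tall, standing loose between the cap and the gauge, farther from the robot; origin under its middle
- bottle: bystander: clear round bottle with dark cap, 56 mm diameter, 116 mm tall, standing loose to the right of the gauge; origin under its middle
Things that resemble listed ones, but are neither listed nor needed, are in the scene too. There is more than one size of the cap; the job needs the largest.

How it is judged:
By the outcome, as a careful person would: the job done as asked, in the order asked, and still so for the second after the job is handed in, while the arm keeps its last pose, push and grip.
It also fails if it takes over 64 s, if anything falls off the work surface, if the arm or the gripper's body presses on something with over 40 N, if the wrist force passes 120 N, or if a joint passes its speed limit or range.

## Robot

A 6-joint arm with a two-finger parallel gripper is mounted at the origin on a cart in front of the work surface, level with it; the furniture and walls round the work are solid. World frame = base frame: x ahead of the robot, y to its left, z up, the work surface at z = 0. Lengths are in m, angles in rad, forces in N, time in s.
With the tool pointing down it reaches from about 0.25 to 0.725 m from the base axis. Payload 4 kg.
Tool frame: the origin (TCP) lies midway between the tips of the shut fingers; the grasp point (between the pads) lies 19 mm behind it; z points along the fingers, y is the line along which they close (so a half turn about z gives the same grasp; the last joint's range is limited). The gripper opens to 85 mm and grips with 20 to 120 N. Pads are 22 mm wide; open, the fingers measure 114 mm over their backs; the gripper's body (76 mm by 85 mm) begins 54 mm behind the grasp point. The pads swing forward as they close: fully open they stand 13 mm farther back than shut.
Start: joints at [1.313, 0.241, 0.005, 1.335, 0, 1.571], TCP at [0.127, 0.483, 0.231] pointing down, gripper open.
Joint ranges: [-2.72, 2.72], [-1.05, 1.87], [-1.09, 1.28], [-1.99, 2.15], [-1.42, 1.44], [-3.14, 3.14]. Speed limits (rad/s): [2.79, 2.79, 3.14, 3.14, 3.14, 3.14].

## Interface

Orientations are given as a unit quaternion [x, y, z, w].
In Python, from workcell import get_obs, camera, job_done, silhouettes gives the robot as it stands. The module is installed in compiled form; this text tells all that it offers.
- The arm moves only by the tool drive_tool, never from a script. Its argument "increments" is a list of rows, each a list of 3 entries, a list of its own where there are three numbers: the shift along the world's x, y, z in mm, then the turn, a rotation vector about the world's x, y, z in degrees, then the opening, from 0 (shut) to 1 (fully open). A call has 1 to 8 rows; each row shifts and turns the commanded pose from where the row before left it; what a row does not reach is not made up. A row lasts 1/12 s, in which the tool goes at most 41.7 mm and 7.16 degrees, less where a joint would pass 70% of its speed; a pose out of reach is approached as far as the arm can. A call is refused whole if a number of a shift passes 41.7 or a number of a turn 7.16, either way. A call with a gripper value outside its range is refused whole. The fingers move at their own pace and stop on an object; the grip force is fixed at half the most. Time passes only in rows, so rows that do not move let the fingers close. It gives the time, the measured TCP pose, the force, the opening and the grip force at its end, in the units of the state.
- get_obs(): the state, without advancing time (a new reading comes with each control period).
- camera(name): name is "side" or "top"; returns a dict with "image" (400x640x3 uint8, red, green, blue), "K" (3x3 intrinsics, pixels), "view" (4x4, takes a point from world to camera coordinates). Camera axes: x right, y down, z forward; pixel columns grow to the right and rows downward; lengths in m; the calibration is good to about 2 mm. A picture is of the moment at which its call begins. There is no depth.
- job_done(): hands the job in; it is judged then, once.
Trained networks look in a picture, given as the dict that the camera call returned (one of the last four; its "shot" number tells which), for a name from the list of things; names that differ only in an ending like _2 or _b are one class to them, and where a whole thing is asked for, a point or a joint stands for the part that bears it (a point fixed in the world has none). Each returns a list of dicts, best first, with "conf" (0 to 1); they miss things now and then, are a little off and sometimes report something else, mostly with a low value. They report only what shows in the picture. A call takes as long as a camera call. They do not tell look-alikes from the thing itself.
- silhouettes(query, picture): "region" (400x640 bool, what is visible of it) and "bbox" ([left, top, right, bottom] in pixels, round what is visible of it).
The state is a dict: "clock": time; "joint_pos": joint angles; "joint_vel": joint speeds; "tau": joint torques, N m; "eef_pos": TCP position; "tool_rot": TCP orientation; "ft_force": force on the tool from outside, world axes, zero at the start; "ft_torque": the same for the moment, N m; "grip_width": finger opening in m; "grasp_force": force on a finger pad.
Only numpy, scipy, OpenCV 4.12 (cv2) and the standard library are available. Lean on these libraries where they do the work, as an engineer would, in place of code of your own. Each camera call takes 0.05 s, during which the arm holds its last target. There are 200 camera calls.

## Working session

There is one attempt and no reset: what is moved stays moved. The work goes in short steps, Python scripts to look and compute and a tool call to move; the robot and the scene stay as the last step left them, time stands still between calls to the robot, and variables do not carry over. Pictures are saved under pics/ and viewed, at most 10 in all, crops included, and the job is handed in when it is done.

Besides the shell and the picture viewer there is one more tool, called after ">>>" by a JSON object that holds its "name" and its "arguments", one argument or row to a line. drive_tool: Moves the arm, as the interface text tells. Its arguments: {"type":"object","properties":{"increments":{"type":"array"}},"required":["increments"]}

```bash
mkdir -p pics; cat > h.py <<'E'
import numpy as np, cv2
from workcell import *
def ray(p,uv):
    R=p["view"][:3,:3];t=p["view"][:3,3]
    d=R.T@np.linalg.inv(p["K"])@np.array([uv[0],uv[1],1.0]);return -R.T@t,d/np.linalg.norm(d)
def onz(p,uv,z):
    o,d=ray(p,uv);return o+d*(z-o[2])/d[2]
def proj(p,X):
    X=np.atleast_2d(X);c=X@p["view"][:3,:3].T+p["view"][:3,3];q=c@p["K"].T;return q[:,:2]/q[:,2:]
def tri(a,ua,b,ub):
    (o1,d1),(o2,d2)=ray(a,ua),ray(b,ub)
    s=np.linalg.lstsq(np.c_[d1,-d2],o2-o1,rcond=None)[0];return (o1+s[0]*d1+o2+s[1]*d2)/2,np.linalg.norm(o1+s[0]*d1-o2-s[1]*d2)
E
python3 - <<'E'
from h import *
np.set_printoptions(precision=4,suppress=True)
P={n:camera(n) for n in("top","side")}
for n,p in P.items():
    cv2.imwrite(f"pics/{n}0.png",p["image"][:,:,::-1]);print(n,p["K"][0],p["K"][1],-p["view"][:3,:3].T@p["view"][:3,3])
    for q in("cap","gauge","flacon","jar","bottle"):
        for r in silhouettes(q,p):
            m=r["region"].astype(np.uint8);
            c=cv2.findContours(m,0,1)[0];c=max(c,key=cv2.contourArea);rr=cv2.minAreaRect(c)
            print(n,q,round(r["conf"],2),r["bbox"],rr,onz(p,rr[0],0.034)[:2])
print(get_obs())
E
```

```text
top [423.555    0.     320.8193] [  0.     423.555  201.1049] [ 0.2482 -0.0343  1.4488]
top cap 0.68 [275.7, 197.0, 297.7, 216.1] ((285.9275817871094, 206.76893615722656), (19.349599838256836, 11.045050621032715), 41.633541107177734) [0.5063 0.093 ]
top cap 0.57 [259.2, 220.0, 264.0, 233.3] ((261.9800109863281, 226.13998413085938), (7.35391092300415, 12.162237167358398), 8.13010311126709) [0.4426 0.1746]
top cap 0.39 [281.7, 233.5, 284.8, 245.7] ((283.0, 238.5), (11.0, 6.0), 90.0) [0.3987 0.1043]
top gauge 0.71 [351.4, 154.1, 376.0, 179.2] ((362.8033447265625, 167.6853790283203), (20.162403106689453, 22.11118507385254), 12.994616508483887) [ 0.6351 -0.1743]
top jar 0.68 [279.4, 156.5, 293.4, 175.2] ((287.6000061035156, 166.2000274658203), (15.205260276794434, 12.521980285644531), 63.43495178222656) [0.6488 0.0853]
top bottle 0.8 [414.4, 189.0, 433.4, 207.0] ((425.5000305175781, 197.49998474121094), (15.55634880065918, 19.798988342285156), 45.0) [ 0.5235 -0.382 ]
side [438.1431   0.     314.6212] [  0.     438.1431 199.7485] [0.4759 0.8256 0.8403]
side cap 0.97 [303.4, 237.0, 329.1, 2
[... 616 characters left out ...]
5, 245.5), (25.0, 21.0), 90.0) [0.6497 0.0921]
side bottle 0.56 [307.7, 117.2, 327.6, 155.0] ((319.3647766113281, 134.9877166748047), (17.563934326171875, 36.12376022338867), 5.19442892074585) [ 0.5227 -0.4175]
{'clock': 0.6, 'joint_pos': array([1.313 , 0.2406, 0.005 , 1.3352, 0.    , 1.5708]), 'joint_vel': array([-0.0002, -0.0005, -0.0005,  0.0002, -0.0012, -0.0003]), 'tau': array([  0.0012, -37.1974,  25.2571,   0.0014,   0.    ,   0.    ]), 'eef_pos': array([0.1275, 0.4835, 0.2313]), 'tool_rot': array([ 0.1286,  0.9917,  0.    , -0.    ]), 'ft_force': array([ 0.2909,  0.3127, -0.5787]), 'ft_torque': array([ 0.0312,  0.0341, -0.0062]), 'grasp_force': 0.0, 'grip_width': 0.08559169532793273}
```

View pics/top0.png

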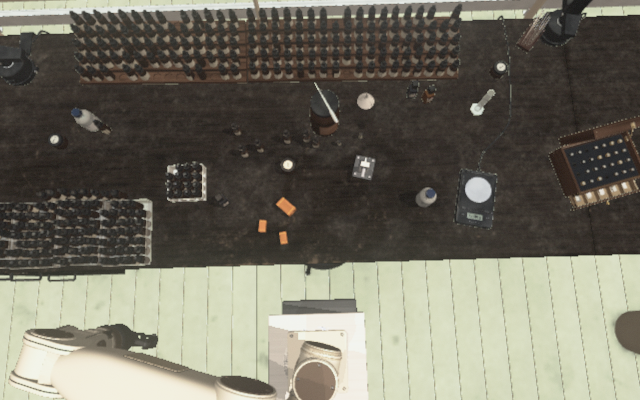

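View pics/side0.png

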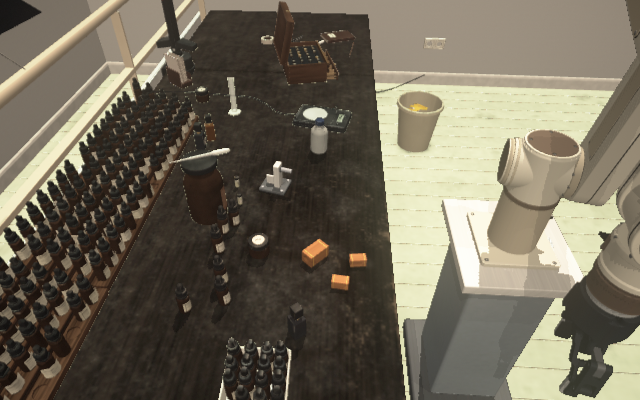

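```bash
cat > fit.py <<'E'
from h import *
from scipy.optimize import minimize
np.set_printoptions(precision=4,suppress=True)
def box(a,b): return np.array([[x,y,z] for x in(a[0],b[0]) for y in(a[1],b[1]) for z in(a[2],b[2])])
CAP=[box((-.03,-.017,-.017),(.03,.017,.017))]
GA=[box((-.03,-.035,0),(.05,.035,.01)),box((-.009,-.015,0),(.009,.015,.086)),box((-.043,-.006,.064),(-.009,.006,.076)),box((-.012,-.01,.06),(-.009,.01,.08))]
def render(p,parts,x,y,z,yaw,bb,S=8):
    c,s=np.cos(yaw),np.sin(yaw);R=np.array([[c,-s,0],[s,c,0],[0,0,1]])
    h,w=bb[3]-bb[1],bb[2]-bb[0];m=np.zeros((h*S,w*S),np.uint8)
    for B in parts:
        u=(proj(p,B@R.T+[x,y,z])-[bb[0]-.5,bb[1]-.5])*S
        cv2.fillConvexPoly(m,cv2.convexHull(np.round(u).astype(np.int32)),255)
    return cv2.resize(m,(w,h),interpolation=cv2.INTER_AREA)/255.
def fit(obs,parts,x0,z=None):
    def f(v):
        return sum(((render(p,parts,v[0],v[1],v[3] if z is None else z,v[2],bb)-m)**2).sum() for p,m,bb in obs)
    best=None
    for dy in np.linspace(-.3,.3,5):
        v=np.array(x0,float);v[2]+=dy
        sim=np.vstack([v]+[v+np.eye(len(v))[i]*([.008,.008,.2,.008][i]) for i in range(len(v))])
        r=minimize(f,v,method="Nelder-Mead",options=dict(initial_simplex=sim,xatol=1e-5,fatol=1e-3,maxiter=400))
        if best is None or r.fun<best.fun: best=r
    return best
E
python3 - <<'E'
from fit import *
P={n:camera(n) for n in("top","side")}
def bbx(b,k=8): return [int(b[0])-k,int(b[1])-k,int(b[2])+k,int(b[3])+k]
tiles=[]
O={"cap":[],"gauge":[]}
for n,p in P.items():
    for q,near in(("cap",(286,207) if n=="top" else (315,252)),("gauge",(363,168) if n=="top" else (275,178))):
        for r in silhouettes(q,p):
            b=r["bbox"]
            if abs((b[0]+b[2])/2-near[0])+abs((b[1]+b[3])/2-near[1])<12:
                bb=bbx(b);I=p["image"][bb[1]:bb[3],bb[0]:bb[2]].astype(float)
                m=r["region"][bb[1]:bb[3],bb[0]:bb[2]].astype(float)
                if q=="cap":
                    s=I[:,:,0]-I[:,:,2]; m=np.clip((s-10)/(np.percentile(s,85)*.8-10),0,1)
                O[q].append((p,m,bb));
                tiles+= [cv2.resize(I.astype(np.uint8)[:,:,::-1],(290,290),interpolation=cv2.INTER_CUBIC),cv2.cvtColor(cv2.resize((m*255).astype(np.uint8),(290,290),interpolation=0),cv2.COLOR_GRAY2BGR)]
                break
for k,parts,x0,z in(("cap",CAP,[.506,.095,.8],.017),("gauge",GA,[.63,-.165,0.],0.)):
    r=fit(O[k],parts,x0,z);print(k,r.x,r.fun)
    if k=="cap": r4=fit(O[k],parts,list(r.x)+[.017]);print("free z",r4.x,r4.fun)
    for o in O[k]: r1=fit([o],parts,r.x,z);print("  single",r1.x,r1.fun)
cv2.imwrite("pics/crop.png",cv2.resize(np.vstack([np.hstack(tiles[:4]),np.hstack(tiles[4:8])]),(800,400)))
E
```

```text
cap [0.5099 0.0916 0.844 ] 66.04087541815146
free z [0.5095 0.0943 0.8168 0.022 ] 45.61186311639234
  single [0.5115 0.0949 0.8486] 10.560057153210387
  single [0.5094 0.09   0.8196] 35.387217549068396
gauge [ 0.6347 -0.1763 -0.2397] 138.8092579777009
  single [ 0.6349 -0.1752 -0.251 ] 10.355417147251057
  single [ 0.6329 -0.1822 -0.2193] 109.35612456747404
```

View pics/crop.png

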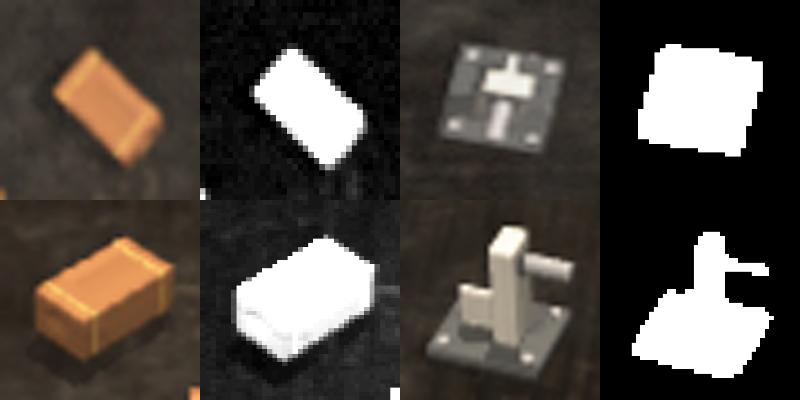

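The cap lies at about (0.511, 0.093), with its axis at about 47.5° and px (286,207) in the top view. The gauge is at about (0.635, −0.176), yaw about −14°, px (363,168), with its pin pointing toward the robot. I'll move toward the cap first.

>>> {"name": "drive_tool", "arguments": {
  "increments": [
    [[24,-24,0],[0,0,4],1],
    [[24,-24,0],[0,0,4],1],
    [[24,-24,0],[0,0,4],1],
    [[24,-24,0],[0,0,4],1],
    [[24,-24,0],[0,0,4],1],
    [[24,-24,0],[0,0,4],1],
    [[24,-24,0],[0,0,4],1],
    [[24,-24,0],[0,0,4],1]
  ]
}}

```text
clock: 1.57
eef_pos: [0.3204, 0.2902, 0.2315]
tool_rot: [-0.152, 0.988, 0.0, 0.0]
ft_force: [0.6, 0.5, -0.9]
grip_width: 0.0855
grasp_force: 0.0
```

```bash
python3 -c "
from workcell import *;o=get_obs();print(o['joint_pos'],o['eef_pos'],o['tool_rot'])"
```

```text
[ 7.35957472e-01  1.05961157e-01 -1.59046059e-01  1.30515753e+00
  4.04698844e-06  4.31571125e-01] [0.32038559 0.29017612 0.23154005] [-1.51606311e-01  9.88440907e-01  1.75741007e-04  2.62376477e-04]
```

>>> {"name": "drive_tool", "arguments": {
  "increments": [
    [[24,-25,-12],[0,0,3.8],1],
    [[24,-25,-12],[0,0,3.8],1],
    [[24,-25,-12],[0,0,3.8],1],
    [[24,-25,-12],[0,0,3.8],1],
    [[24,-25,-12],[0,0,3.8],1],
    [[24,-24,-12],[0,0,3.8],1],
    [[23,-24,-12],[0,0,3.8],1],
    [[23,-24,-12],[0,0,3.5],1]
  ]
}}

```text
clock: 2.23
eef_pos: [0.5106, 0.093, 0.1348]
tool_rot: [-0.403, 0.915, -0.0, 0.0]
ft_force: [0.8, 0.1, 0.3]
grip_width: 0.0854
grasp_force: 0.0
```

>>> {"name": "drive_tool", "arguments": {
  "increments": [
    [[0,0,-25],[0,0,0],1],
    [[0,0,-25],[0,0,0],1],
    [[0,0,-25],[0,0,0],1],
    [[0,0,0],[0,0,0],1]
  ]
}}

```text
clock: 2.57
eef_pos: [0.5056, 0.0933, 0.0556]
tool_rot: [-0.401, 0.916, 0.001, -0.005]
ft_force: [-1.7, -0.3, -0.1]
grip_width: 0.0855
grasp_force: 0.0
```

```bash
python3 - <<'E'
from h import *
p=camera("side");t=camera("top");o=get_obs();print(o['joint_pos'],o['eef_pos'],o['tool_rot'],o['ft_force'])
f=lambda I,c,w:cv2.resize(I[c[1]-w:c[1]+w,c[0]-w:c[0]+w,::-1],(400,400),interpolation=cv2.INTER_CUBIC)
cv2.imwrite("pics/pre.png",np.hstack([f(t["image"],(286,205),40),f(p["image"],(316,245),40)]))
E
```

```text
[ 1.83295505e-01  4.16309364e-01 -2.22974590e-01  9.34049869e-01
 -9.66948034e-06 -6.42704955e-01] [0.50867164 0.09429264 0.05987012] [-4.01358786e-01  9.15920038e-01  2.84173515e-04 -1.23652351e-03] [ 0.78920666  0.16561301 -0.60897412]
```

View pics/pre.png

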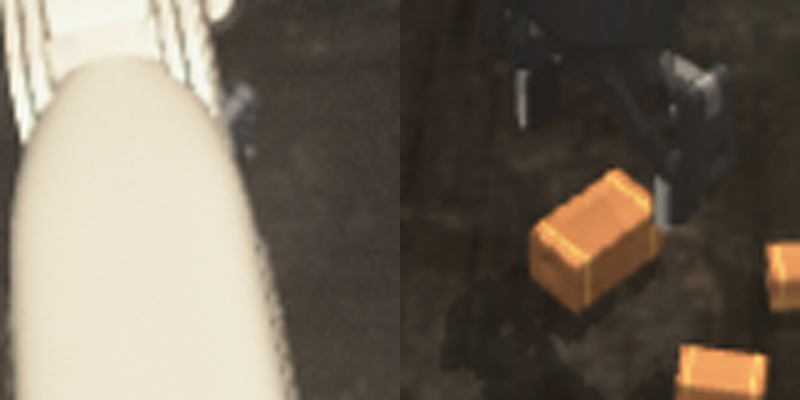

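The fingers straddle the cap across its short side, at about (316,242) in the side view. I'll descend and close.

>>> {"name": "drive_tool", "arguments": {
  "increments": [
    [[0,0,-20],[0,0,0],1],
    [[0,0,-20],[0,0,0],1],
    [[0,0,-12],[0,0,0],1],
    [[0,0,-6],[0,0,0],1],
    [[0,0,0],[0,0,0],1],
    [[0,0,0],[0,0,0],0.3]
  ]
}}

```text
clock: 3.17
eef_pos: [0.5107, 0.0949, 0.0037]
tool_rot: [-0.402, 0.916, -0.0, 0.001]
ft_force: [0.7, -0.3, -0.1]
grip_width: 0.0753
grasp_force: 0.0
```

>>> {"name": "drive_tool", "arguments": {
  "increments": [
    [[0,0,0],[0,0,0],0.2],
    [[0,0,0],[0,0,0],0.1],
    [[0,0,0],[0,0,0],0],
    [[0,0,0],[0,0,0],0],
    [[0,0,0],[0,0,0],0],
    [[0,0,0],[0,0,0],0]
  ]
}}

```text
clock: 3.67
eef_pos: [0.5105, 0.0947, 0.0034]
tool_rot: [-0.401, 0.916, -0.0, 0.001]
ft_force: [0.1, -0.2, 5.0]
grip_width: 0.0331
grasp_force: 61.1
```

>>> {"name": "drive_tool", "arguments": {
  "increments": [
    [[0,0,15],[0,0,0],0],
    [[0,0,30],[0,0,0],0],
    [[0,0,35],[0,0,0],0],
    [[0,0,35],[0,0,0],0],
    [[1,-10,30],[0,0,-3],0],
    [[3,-28,0],[0,0,-6.5],0],
    [[3,-28,0],[0,0,-6.5],0],
    [[3,-28,0],[0,0,-6.5],0]
  ]
}}

```text
clock: 4.33
eef_pos: [0.5197, -0.0002, 0.1481]
tool_rot: [-0.213, 0.977, -0.0, 0.001]
ft_force: [0.6, -0.9, -0.9]
grip_width: 0.0329
grasp_force: 60.2
```

>>> {"name": "drive_tool", "arguments": {
  "increments": [
    [[3,-28,0],[0,0,-6.5],0],
    [[3,-28,0],[0,0,-6.5],0],
    [[3,-28,0],[0,0,-6.5],0],
    [[3,-28,0],[0,0,-6.5],0],
    [[3,-26,0],[0,0,-6.4],0],
    [[2,-14,0],[0,0,-6.4],0],
    [[0,0,0],[0,0,0],0],
    [[0,0,0],[0,0,0],0]
  ]
}}

```text
clock: 5.0
eef_pos: [0.536, -0.1521, 0.1468]
tool_rot: [0.122, 0.993, 0.0, -0.001]
ft_force: [-0.4, 0.4, -0.7]
grip_width: 0.0334
grasp_force: 60.2
```

```bash
python3 - <<'E'
from h import *
p=camera("side");t=camera("top");o=get_obs();print(o['joint_pos'],o['eef_pos'],o['tool_rot'],o['ft_force'],o['ft_torque'],o['grip_width'])
f=lambda I,c,w:cv2.resize(I[c[1]-w:c[1]+w,c[0]-w:c[0]+w,::-1],(400,400),interpolation=cv2.INTER_CUBIC)
cv2.imwrite("pics/lift.png",np.hstack([f(t["image"],(360,170),40),f(p["image"],(285,175),40)]))
E
```

```text
[-2.74453929e-01  4.01650309e-01  7.55222329e-03  1.17790000e+00
  4.07095750e-04 -3.25391195e-02] [ 0.53602443 -0.15079423  0.14694077] [ 1.20662769e-01  9.92693353e-01  2.93025715e-04 -5.62692896e-04] [ 0.08536396 -0.77519917 -0.20876992] [ 0.02676792  0.01353123 -0.02452349] 0.033373022582379376
```

View pics/lift.png

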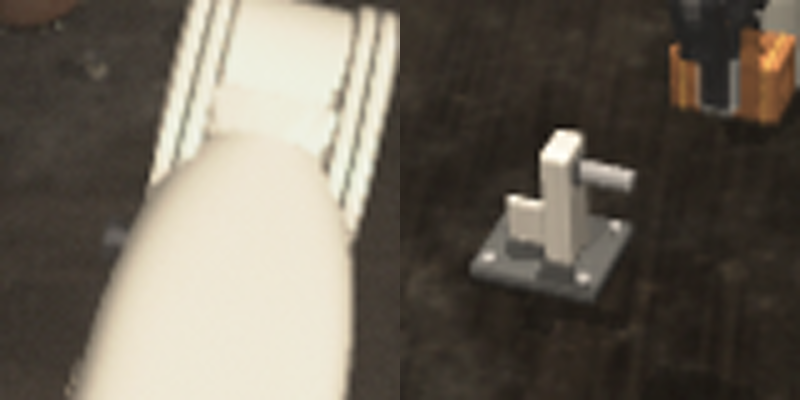

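>>> {"name": "drive_tool", "arguments": {
  "increments": [
    [[0,0,-25],[0,0,0],0],
    [[0,0,-25],[0,0,0],0],
    [[0,0,-25],[0,0,0],0],
    [[0,0,-15],[0,0,0],0],
    [[0,0,0],[0,0,0],0],
    [[0,0,0],[0,0,0],0]
  ]
}}

```text
clock: 5.6
eef_pos: [0.5357, -0.1502, 0.0567]
tool_rot: [0.12, 0.993, 0.0, -0.001]
ft_force: [0.1, 1.0, -0.0]
grip_width: 0.0331
grasp_force: 60.2
```

```bash
python3 - <<'E'
from fit import *
p=camera("side");o=get_obs();e=o['eef_pos'];print(e,o['tool_rot'],o['ft_force'],o['ft_torque'])
f=lambda I,c,w:cv2.resize(I[c[1]-w:c[1]+w,c[0]-w:c[0]+w,::-1],(600,600),interpolation=cv2.INTER_CUBIC)
# expected outlines: cap at FK, pin from gauge estimate (top)
I=f(p["image"],(290,180),30)
def dr(parts,x,y,z,yaw,col):
    c,s=np.cos(yaw),np.sin(yaw);R=np.array([[c,-s,0],[s,c,0],[0,0,1]])
    for B in parts:
        u=(proj(p,B@R.T+[x,y,z])-[260,150]+.5)*10
        cv2.polylines(I,[cv2.convexHull(u.astype(np.int32))],True,col,1)
dr(CAP,e[0],e[1],e[2]+.0136,-.245,(0,255,0)); dr(GA,.635,-.1755,0,-.245,(255,255,0))
cv2.imwrite("pics/align.png",I)
E
```

```text
[ 0.5368 -0.1507  0.0579] [0.1207 0.9927 0.     0.0002] [-0.2366 -0.4911  0.1349] [-0.008   0.0056 -0.0098]
```

View pics/align.png

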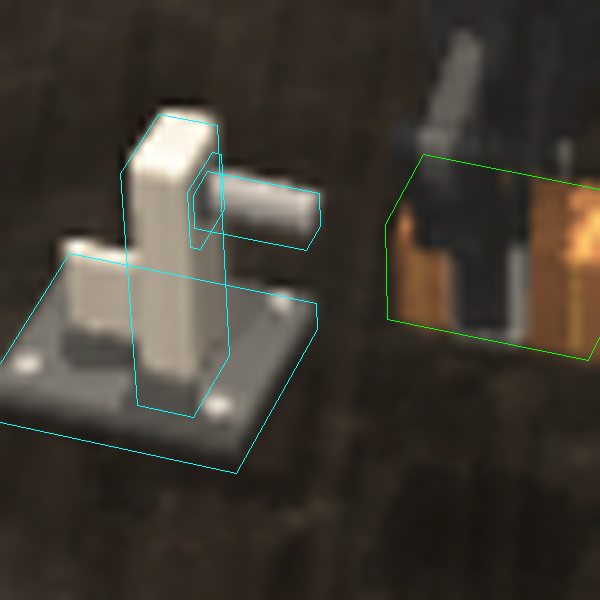

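The gauge shows about 1 px higher than predicted while the cap matches, so I'll shift about 2.5 mm toward −y and then feel forward along the pin axis.

>>> {"name": "drive_tool", "arguments": {
  "increments": [
    [[-0.6,-2.4,-1],[0,0,0],0],
    [[5.8,-1.45,0],[0,0,0],0],
    [[5.8,-1.45,0],[0,0,0],0],
    [[5.8,-1.45,0],[0,0,0],0],
    [[5.8,-1.45,0],[0,0,0],0],
    [[0,0,0],[0,0,0],0],
    [[0,0,0],[0,0,0],0]
  ]
}}

```text
clock: 6.23
eef_pos: [0.5595, -0.1599, 0.0563]
tool_rot: [0.122, 0.993, -0.0, 0.0]
ft_force: [0.4, 0.5, -1.2]
grip_width: 0.0334
grasp_force: 60.2
```

>>> {"name": "drive_tool", "arguments": {
  "increments": [
    [[2.9,-0.7,0],[0,0,0],0],
    [[2.9,-0.7,0],[0,0,0],0],
    [[0,0,0],[0,0,0],0],
    [[0,0,0],[0,0,0],0]
  ]
}}

```text
clock: 6.57
eef_pos: [0.565, -0.1611, 0.0562]
tool_rot: [0.122, 0.993, 0.0, -0.0]
ft_force: [-0.9, -0.0, -0.4]
grip_width: 0.0333
grasp_force: 60.2
```

>>> {"name": "drive_tool", "arguments": {
  "increments": [
    [[2.9,-0.7,0],[0,0,0],0],
    [[1.9,-0.5,0],[0,0,0],0],
    [[0,0,0],[0,0,0],0],
    [[0,0,0],[0,0,0],0]
  ]
}}

```text
clock: 6.9
eef_pos: [0.5698, -0.1623, 0.0563]
tool_rot: [0.122, 0.993, 0.0, -0.0]
ft_force: [0.2, 0.2, 0.2]
grip_width: 0.0333
grasp_force: 60.2
```

>>> {"name": "drive_tool", "arguments": {
  "increments": [
    [[1.9,-0.5,0],[0,0,0],0],
    [[1.9,-0.5,0],[0,0,0],0],
    [[0,0,0],[0,0,0],0],
    [[0,0,0],[0,0,0],0]
  ]
}}

```text
clock: 7.23
eef_pos: [0.5724, -0.163, 0.056]
tool_rot: [0.122, 0.993, 0.0, -0.001]
ft_force: [-4.0, 1.3, 1.5]
grip_width: 0.0333
grasp_force: 60.4
```

>>> {"name": "drive_tool", "arguments": {
  "increments": [
    [[1.9,-0.5,0],[0,0,0],0],
    [[1.0,-0.25,0],[0,0,0],0],
    [[0,0,0],[0,0,0],0],
    [[0,0,0],[0,0,0],0]
  ]
}}

```text
clock: 7.57
eef_pos: [0.5744, -0.1636, 0.0559]
tool_rot: [0.122, 0.993, 0.0, -0.002]
ft_force: [-6.2, 2.0, 3.8]
grip_width: 0.0331
grasp_force: 60.6
```

```bash
python3 - <<'E'
from fit import *
p=camera("side");o=get_obs();e=o['eef_pos'];print(e,o['ft_force'],o['ft_torque'])
I=cv2.resize(p["image"][150:210,250:310,::-1],(600,600),interpolation=cv2.INTER_CUBIC)
cv2.imwrite("pics/ins1.png",I)
E
```

```text
[ 0.5744 -0.1635  0.0559] [-6.9997  2.2388  2.6948] [0.3422 1.3389 0.0456]
```

View pics/ins1.png

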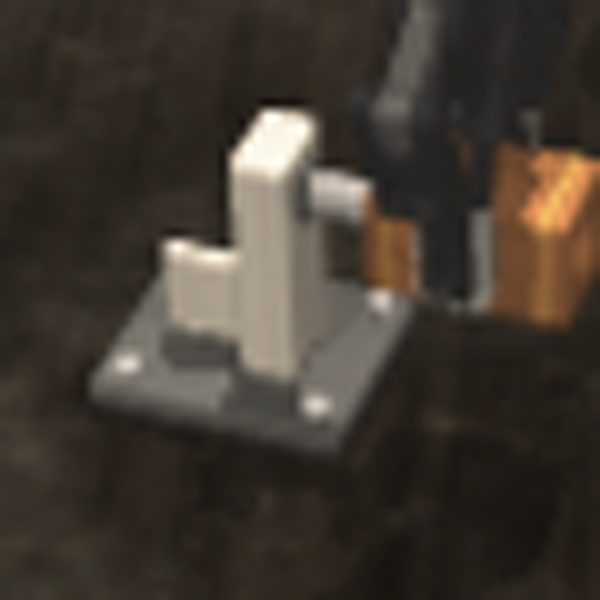

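Contact comes about 38 mm in, which fits the recess bottom, and much of the pin still shows at (280–287,170). The deep bore must be on the other end, so I'll draw off and make a half turn.

>>> {"name": "drive_tool", "arguments": {
  "increments": [
    [[-5.8,1.45,0],[0,0,0],0],
    [[-9.7,2.4,0],[0,0,0],0],
    [[-9.7,2.4,0],[0,0,0],0],
    [[-9.7,2.4,0],[0,0,0],0],
    [[-9.7,2.4,0],[0,0,-6.8],0],
    [[0,0,0],[0,0,-6.8],0],
    [[0,0,0],[0,0,-6.8],0],
    [[0,0,0],[0,0,-6.8],0]
  ]
}}

```text
clock: 8.28
eef_pos: [0.5331, -0.1534, 0.0569]
tool_rot: [0.354, 0.935, 0.0, 0.002]
ft_force: [0.1, 0.2, -1.0]
grip_width: 0.0334
grasp_force: 60.2
```

>>> {"name": "drive_tool", "arguments": {
  "increments": [
    [[0,0,0],[0,0,-7],0],
    [[0,0,0],[0,0,-7],0],
    [[0,0,0],[0,0,-7],0],
    [[0,0,0],[0,0,-7],0],
    [[0,0,0],[0,0,-7],0],
    [[0,0,0],[0,0,-7],0],
    [[0,0,0],[0,0,-7],0],
    [[0,0,0],[0,0,-7],0]
  ]
}}

```text
clock: 8.95
eef_pos: [0.5332, -0.1534, 0.0568]
tool_rot: [0.752, 0.659, 0.001, 0.001]
ft_force: [0.5, 0.1, 0.7]
grip_width: 0.0329
grasp_force: 60.2
```

>>> {"name": "drive_tool", "arguments": {
  "increments": [
    [[0,0,0],[0,0,-7],0],
    [[0,0,0],[0,0,-7],0],
    [[0,0,0],[0,0,-7],0],
    [[0,0,0],[0,0,-7],0],
    [[0,0,0],[0,0,-7],0],
    [[0,0,0],[0,0,-7],0],
    [[0,0,0],[0,0,-7],0],
    [[0,0,0],[0,0,0],0]
  ]
}}

```text
clock: 9.62
eef_pos: [0.533, -0.1534, 0.0567]
tool_rot: [0.957, 0.29, 0.001, 0.001]
ft_force: [0.1, 0.3, -0.9]
grip_width: 0.0334
grasp_force: 60.2
```

```bash
python3 - <<'E'
from h import *
o=get_obs();x,y=o['tool_rot'][:2];print(o['joint_pos'],o['eef_pos'],o['tool_rot'],o['ft_force'],np.degrees(np.arctan2(y*y-x*x,2*x*y)))
E
```

```text
[-2.80166275e-01  4.79263269e-01 -1.28180244e-01  9.60271973e-01
  4.25764497e-05  2.27290048e+00] [ 0.53304626 -0.15336228  0.05669366] [9.57015027e-01 2.90034248e-01 1.30475375e-03 8.19124596e-04] [ 0.13627702  0.25053649 -0.93110989] -56.279945920013965
```

>>> {"name": "drive_tool", "arguments": {
  "increments": [
    [[0,0,0],[0,0,-6.8],0],
    [[0,0,0],[0,0,-6.8],0],
    [[0,0,0],[0,0,-6.8],0],
    [[0,0,0],[0,0,-6.8],0],
    [[0,0,0],[0,0,-6.8],0],
    [[0,0,0],[0,0,-6.8],0],
    [[0,0,0],[0,0,-6.8],0],
    [[0,0,0],[0,0,0],0]
  ]
}}

```text
clock: 10.28
eef_pos: [0.5327, -0.1533, 0.0566]
tool_rot: [0.993, -0.119, 0.001, 0.0]
ft_force: [-0.0, 0.8, -0.2]
grip_width: 0.0333
grasp_force: 60.2
```

>>> {"name": "drive_tool", "arguments": {
  "increments": [
    [[5.8,-1.45,0],[0,0,0],0],
    [[5.8,-1.45,0],[0,0,0],0],
    [[5.8,-1.45,0],[0,0,0],0],
    [[5.8,-1.45,0],[0,0,0],0],
    [[0,0,0],[0,0,0],0],
    [[0,0,0],[0,0,0],0]
  ]
}}

```text
clock: 10.78
eef_pos: [0.5555, -0.1589, 0.0561]
tool_rot: [0.993, -0.12, 0.0, 0.0]
ft_force: [-1.0, 0.0, -0.3]
grip_width: 0.0331
grasp_force: 60.2
```

```bash
python3 - <<'E'
from h import *
o=get_obs();x,y=o['tool_rot'][:2];print(o['joint_pos'],o['eef_pos'],o['tool_rot'],o['ft_force'],np.degrees(np.arctan2(y*y-x*x,2*x*y)))
E
```

```text
[-2.78686643e-01  5.21428852e-01 -5.74299673e-02  9.91884865e-01
 -1.34197493e-05  3.10252165e+00] [ 0.55546396 -0.15894075  0.05611842] [ 9.92831623e-01 -1.19521409e-01  2.49280924e-05  1.07896721e-05] [-1.02449518  0.02046518 -0.282553  ] -103.72896513030189
```

>>> {"name": "drive_tool", "arguments": {
  "increments": [
    [[2.9,-0.7,0],[0,0,0],0],
    [[2.9,-0.7,0],[0,0,0],0],
    [[0,0,0],[0,0,0],0],
    [[0,0,0],[0,0,0],0]
  ]
}}

```text
clock: 11.12
eef_pos: [0.5609, -0.1602, 0.0563]
tool_rot: [0.993, -0.12, 0.0, -0.0]
ft_force: [0.8, 0.5, -1.1]
grip_width: 0.0331
grasp_force: 60.2
```

>>> {"name": "drive_tool", "arguments": {
  "increments": [
    [[2.9,-0.7,0],[0,0,0],0],
    [[1.9,-0.5,0],[0,0,0],0],
    [[0,0,0],[0,0,0],0],
    [[0,0,0],[0,0,0],0]
  ]
}}

```text
clock: 11.45
eef_pos: [0.5657, -0.1615, 0.0563]
tool_rot: [0.993, -0.12, 0.0, 0.0]
ft_force: [0.4, 0.2, -1.0]
grip_width: 0.0331
grasp_force: 60.2
```

>>> {"name": "drive_tool", "arguments": {
  "increments": [
    [[1.9,-0.5,0],[0,0,0],0],
    [[1.9,-0.5,0],[0,0,0],0],
    [[0,0,0],[0,0,0],0],
    [[0,0,0],[0,0,0],0]
  ]
}}

```text
clock: 11.78
eef_pos: [0.5695, -0.1625, 0.0563]
tool_rot: [0.993, -0.12, 0.0, 0.0]
ft_force: [0.5, 0.7, -0.2]
grip_width: 0.0336
grasp_force: 60.2
```

>>> {"name": "drive_tool", "arguments": {
  "increments": [
    [[1.9,-0.5,0],[0,0,0],0],
    [[1.0,-0.25,0],[0,0,0],0],
    [[0,0,0],[0,0,0],0],
    [[0,0,0],[0,0,0],0]
  ]
}}

```text
clock: 12.12
eef_pos: [0.5723, -0.1632, 0.0563]
tool_rot: [0.993, -0.12, 0.0, 0.0]
ft_force: [0.5, 0.0, -0.5]
grip_width: 0.0332
grasp_force: 60.2
```

>>> {"name": "drive_tool", "arguments": {
  "increments": [
    [[1.9,-0.5,0],[0,0,0],0],
    [[1.9,-0.5,0],[0,0,0],0],
    [[0,0,0],[0,0,0],0],
    [[0,0,0],[0,0,0],0]
  ]
}}

```text
clock: 12.45
eef_pos: [0.5763, -0.1642, 0.0563]
tool_rot: [0.993, -0.12, 0.0, 0.0]
ft_force: [0.0, -0.5, -0.4]
grip_width: 0.0332
grasp_force: 60.2
```

>>> {"name": "drive_tool", "arguments": {
  "increments": [
    [[1.9,-0.5,0],[0,0,0],0],
    [[1.9,-0.5,0],[0,0,0],0],
    [[0,0,0],[0,0,0],0],
    [[0,0,0],[0,0,0],0]
  ]
}}

```text
clock: 12.78
eef_pos: [0.58, -0.1652, 0.0563]
tool_rot: [0.993, -0.12, 0.0, 0.0]
ft_force: [-0.0, -0.2, -0.4]
grip_width: 0.0334
grasp_force: 60.2
```

>>> {"name": "drive_tool", "arguments": {
  "increments": [
    [[1.9,-0.5,0],[0,0,0],0],
    [[1.9,-0.5,0],[0,0,0],0],
    [[0,0,0],[0,0,0],0],
    [[0,0,0],[0,0,0],0]
  ]
}}

```text
clock: 13.12
eef_pos: [0.5838, -0.1662, 0.0563]
tool_rot: [0.993, -0.12, 0.0, 0.0]
ft_force: [0.4, -0.7, -0.6]
grip_width: 0.0335
grasp_force: 60.2
```

```bash
python3 - <<'E'
from fit import *
p=camera("side");o=get_obs();e=o['eef_pos'];print(e,o['ft_force'],o['ft_torque'])
I=cv2.resize(p["image"][150:210,250:310,::-1],(600,600),interpolation=cv2.INTER_CUBIC)
cv2.imwrite("pics/ins2.png",I)
E
```

```text
[ 0.5837 -0.1662  0.0563] [-0.144  -0.1274 -1.7866] [ 0.0112 -0.0284 -0.0195]
```

View pics/ins2.png

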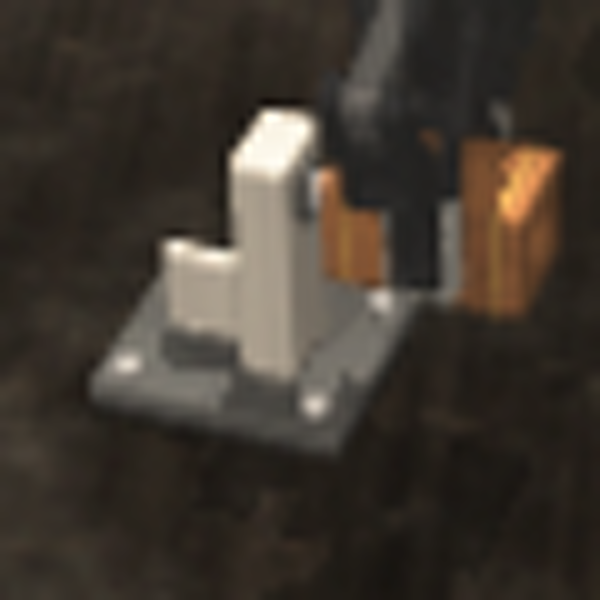

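The cap mouth is now at (282,173), close to the collar, with no force, so this is the deep bore. I'll go a little further in 2 mm steps until the first light contact.

>>> {"name": "drive_tool", "arguments": {
  "increments": [
    [[1.9,-0.5,0],[0,0,0],0],
    [[0,0,0],[0,0,0],0],
    [[0,0,0],[0,0,0],0]
  ]
}}

```text
clock: 13.42
eef_pos: [0.5857, -0.1667, 0.0563]
tool_rot: [0.993, -0.12, 0.0, 0.0]
ft_force: [-0.2, 0.6, -0.7]
grip_width: 0.033
grasp_force: 60.2
```

>>> {"name": "drive_tool", "arguments": {
  "increments": [
    [[1.9,-0.5,0],[0,0,0],0],
    [[0,0,0],[0,0,0],0],
    [[0,0,0],[0,0,0],0]
  ]
}}

```text
clock: 13.67
eef_pos: [0.5876, -0.1672, 0.0563]
tool_rot: [0.993, -0.12, 0.0, 0.0]
ft_force: [-0.5, 0.1, -0.7]
grip_width: 0.0329
grasp_force: 60.2
```

>>> {"name": "drive_tool", "arguments": {
  "increments": [
    [[1.0,-0.25,0],[0,0,0],0],
    [[0,0,0],[0,0,0],0],
    [[0,0,0],[0,0,0],0]
  ]
}}

```text
clock: 13.92
eef_pos: [0.5885, -0.1674, 0.0563]
tool_rot: [0.993, -0.12, -0.0, 0.0]
ft_force: [-0.2, 0.7, -0.8]
grip_width: 0.0331
grasp_force: 60.2
```

>>> {"name": "drive_tool", "arguments": {
  "increments": [
    [[1.0,-0.25,0],[0,0,0],0],
    [[0,0,0],[0,0,0],0],
    [[0,0,0],[0,0,0],0]
  ]
}}

```text
clock: 14.17
eef_pos: [0.5889, -0.1675, 0.0562]
tool_rot: [0.993, -0.12, -0.001, -0.0]
ft_force: [-1.9, 0.3, 1.2]
grip_width: 0.0331
grasp_force: 60.3
```

The bore bottom is lightly touched at full depth. I'll draw off straight, then lift clear.

>>> {"name": "drive_tool", "arguments": {
  "increments": [
    [[-4.9,1.2,0],[0,0,0],0],
    [[-9.7,2.4,0],[0,0,0],0],
    [[-9.7,2.4,0],[0,0,0],0],
    [[-9.7,2.4,0],[0,0,0],0],
    [[-9.7,2.4,0],[0,0,0],0],
    [[-14.6,3.6,0],[0,0,0],0],
    [[-19.4,4.8,0],[0,0,0],0],
    [[-19.4,4.8,0],[0,0,0],0]
  ]
}}

```text
clock: 14.83
eef_pos: [0.4921, -0.1436, 0.0565]
tool_rot: [0.993, -0.12, 0.001, 0.0]
ft_force: [-0.5, -0.5, -1.0]
grip_width: 0.0331
grasp_force: 60.2
```

>>> {"name": "drive_tool", "arguments": {
  "increments": [
    [[0,8,15],[0,0,0],0],
    [[0,15,28],[0,0,0],0],
    [[0,15,28],[0,0,0],0],
    [[0,15,28],[0,0,0],0],
    [[0,15,28],[0,0,0],0],
    [[0,15,28],[0,0,0],0],
    [[0,15,28],[0,0,0],0],
    [[0,0,0],[0,0,0],0]
  ]
}}

```text
clock: 15.5
eef_pos: [0.4875, -0.0822, 0.2457]
tool_rot: [0.996, -0.093, 0.007, -0.015]
ft_force: [0.9, -0.2, -0.5]
grip_width: 0.033
grasp_force: 60.3
```

>>> {"name": "drive_tool", "arguments": {
  "increments": [
    [[4,0,6],[-1.64,-6.72,0],0],
    [[4,0,6],[-1.64,-6.72,0],0],
    [[4,0,6],[-1.64,-6.72,0],0],
    [[4,0,6],[-1.64,-6.72,0],0],
    [[4,0,6],[-1.64,-6.72,0],0],
    [[4,0,6],[-1.64,-6.72,0],0],
    [[4,0,6],[-1.64,-6.72,0],0],
    [[0,0,0],[0,0,0],0]
  ]
}}

```text
clock: 16.17
eef_pos: [0.5034, -0.0865, 0.2712]
tool_rot: [0.911, -0.075, 0.402, 0.045]
ft_force: [-3.3, 0.4, -5.2]
grip_width: 0.0333
grasp_force: 60.3
```

```bash
python3 - <<'E'
from h import *
from scipy.spatial.transform import Rotation as R
o=get_obs();print(o['joint_pos'],o['eef_pos'],o['ft_force']);print(R.from_quat(o['tool_rot']).as_matrix())
E
```

```text
[-0.1518008  -0.29130745 -0.76007871  0.26918259 -0.03081406  3.14095684] [ 0.50335866 -0.086462    0.27124595] [-3.33893765  0.36742037 -5.23093983]
[[ 0.6651491  -0.17325576  0.72633265]
 [-0.10111005 -0.98464871 -0.14228027]
 [ 0.73983338  0.02119806 -0.6724561 ]]
```

```bash
cat > up.py <<'E'
from h import *
from scipy.spatial.transform import Rotation as R
np.set_printoptions(precision=4,suppress=True)
o=get_obs();A=R.from_quat(o['tool_rot']).as_matrix()
h=0.;T=np.array([[0,np.sin(h),np.cos(h)],[0,-np.cos(h),np.sin(h)],[1,0,0]])
print(np.linalg.det(T),A[:,0],o['joint_pos'],o['eef_pos'],o['ft_force'],np.degrees(R.from_matrix(T@A.T).as_rotvec()))
E
python3 up.py
```

```text
1.0 [ 0.6651 -0.1011  0.7398] [-0.1518 -0.2913 -0.7601  0.2692 -0.0308  3.141 ] [ 0.5034 -0.0865  0.2712] [-3.3389  0.3674 -5.2309] [ -2.525  -42.2639   9.9699]
```

>>> {"name": "drive_tool", "arguments": {
  "increments": [
    [[5,11,7],[-0.3,-5.3,1.2],0],
    [[5,11,7],[-0.3,-5.3,1.2],0],
    [[5,11,7],[-0.3,-5.3,1.2],0],
    [[5,11,7],[-0.3,-5.3,1.2],0],
    [[5,11,7],[-0.3,-5.3,1.3],0],
    [[5,11,7],[-0.3,-5.3,1.3],0],
    [[5,11,7],[-0.3,-5.3,1.3],0],
    [[5,10,7],[-0.3,-5.3,1.3],0]
  ]
}}

```text
clock: 16.83
eef_pos: [0.593, -0.0086, 0.3777]
tool_rot: [0.723, 0.003, 0.691, -0.0]
ft_force: [1.6, -0.8, 0.1]
grip_width: 0.0333
grasp_force: 60.3
```

```bash
python3 up.py
```

```text
1.0 [0.0444 0.0034 0.999 ] [-0.0341 -0.0171 -1.081  -1.0194  0.0381  3.1367] [ 0.593  -0.0086  0.3777] [ 1.6357 -0.7648  0.1211] [ 0.1909 -2.548  -0.2387]
```

>>> {"name": "drive_tool", "arguments": {
  "increments": [
    [[6,10,0],[0,-0.8,0],0],
    [[6,10,0],[0,-0.8,0],0],
    [[6,10,0],[0.2,-0.9,-0.2],0],
    [[0,0,0],[0,0,0],0],
    [[0,0,0],[0,0,0],0],
    [[0,0,0],[0,0,0],0]
  ]
}}

```text
clock: 17.33
eef_pos: [0.6094, 0.0207, 0.3748]
tool_rot: [0.71, 0.0, 0.705, 0.001]
ft_force: [0.7, -0.6, -1.4]
grip_width: 0.0331
grasp_force: 60.3
```

```bash
cat >> up.py <<'E'
p=camera("side");u=proj(p,o['eef_pos'])[0].astype(int);print(u)
a=max(0,u[1]-60);b=max(0,u[0]-60)
f=lambda im:cv2.resize(im[:,:,::-1],(400,400),interpolation=cv2.INTER_CUBIC)
cv2.imwrite("pics/fin.png",np.hstack([f(p["image"][a:a+120,b:b+120]),f(p["image"][110:310,180:380])]))
E
python3 up.py
```

```text
1.0 [0.0071 0.0015 1.    ] [ 0.0684  0.0806 -1.0744 -1.1479 -0.069   3.1405] [0.6094 0.0207 0.3748] [ 0.6522 -0.6114 -1.4348] [ 0.0877 -0.4044  0.0386]
[270 110]
```

View pics/fin.png

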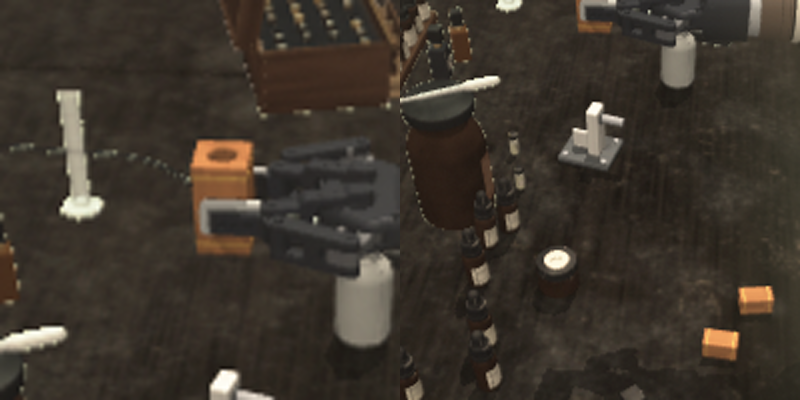

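The cap is held upright at about (267,97) with the bore facing up, 0.37 m above the worktop and well away from the gauge. The gauge and jar are undisturbed, so I'm handing in.

```bash
python3 -c "
from workcell import *;print(job_done())"
```

```text
the job is handed in; nothing more can be done
None
```

I found the deep bore by feel and slid it fully onto the pin until it lightly touched the bottom (about 2 N). I then drew the cap off and handed in with it still gripped, bore straight up to within 0.5°, about 0.37 m above the worktop and clear of the gauge, at about 17 s of the 64 s.

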